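# Seat the joint pegs with a mallet

### The job

A table leg is clamped in a sloping jig on the bench, with two short thick pegs and one tall thin dowel standing square out of its sloping face. Pick up the mallet by its handle and drive both short pegs in with its head, each until you feel it land firmly on the spring washer hidden in its hole and no further, so as not to crush the washer; leave the tall thin dowel standing as it is. Then set the mallet back on its rubber pad, let go, and do not disturb the other things on the bench.

Things in the scene. Friction and masses are not known exactly. Their poses are not given: they have to be found in the camera images.
- frame: Dark wooden leg, 400 mm along y, 70 wide, 45 thick, fixed in a jig; its face slopes up to +x by 0.35 rad (face normal = (-0.343, 0, 0.939)). Origin: on the bench, 85 mm under the face's centre. Holes in the face at x = 0, y = -65, 0, +65, z = 85 mm hold two pegs and a dowel in any order. Clamps at y = +-178 rise 44 mm over the face; a rail 17 mm below the face goes 120 mm up-slope.
- peg_a_top (a point): Centre of the top of the first short pale wooden peg, 16 mm diameter, 25 to 30 mm out of the leg's face, square to it. It slides in along the normal, stiffly (about 10 N at any depth), and stays where it is left. Somewhere 10 to 24 mm down from its 30 mm height it meets a hidden spring washer: the force jumps by 4 N and climbs 0.9 N per mm.
- peg_a (a joint): How far that peg has been driven (m): 0 = standing 30 mm proud, 0.030 = flush with the wood, its stop.
- peg_b_top (a point): The same for the second short peg; its washer lies at a depth of its own.
- peg_b (a joint): How far the second peg has been driven (m): 0 = 30 mm proud, 0.030 = flush.
- seat_a (a joint): How far the hidden washer under the first peg is pressed down (m): 0 = not yet reached, 0.001 to 0.005 = peg well seated, over 0.006 = crushed.
- seat_b (a joint): The same for the washer under the second peg.
- dowel_top (a point): Centre of the top of the thin tall pale dowel, 10 mm in diameter, standing 55 mm out of the leg's face, square to it, in the remaining hole. To be left standing.
- dowel (a joint): How far the dowel has been pushed down (m): 0 as it stands.
- mallet: Mallet, 0.5 kg. Head: dark upright cylinder, 50 mm diameter, 76 tall, flat striking faces (40 mm flat, chamfered rim) at both ends. Handle: wooden bar 22 wide (y), 27 high (z), leaving the head along -x to x = -165 mm, centre line at z = 38 mm. It starts standing on one face on the pad, handle level. Origin: centre of the lower face; z up along the head.
- mallet_grip (a point): Point on the centre line of the handle, 70 mm from the head's axis: a good place to hold it.
- mallet_head (a point): Centre of the mallet's head, 38 mm above its lower face.
- pad: Grey rubber pad fixed on the bench, 160 x 160 x 4 mm, origin at the centre of its underside. Home of the mallet.
- sanding_block: Cork block 70 x 45 x 28 mm lying on the bench beyond the leg; bystander.
- offcut: Wood offcut 50 x 100 x 22 mm on the bench; bystander.
- glue: White bottle, 56 mm in diameter, 150 mm tall; bystander.
- screw_jar: Glass jar with a metal cap, 70 mm in diameter, 80 mm tall; bystander.
- screwdriver: Screwdriver lying on the bench at the right; bystander.
- pencil_cup: Steel cup, 72 mm in diameter, 90 mm tall; bystander.
There are look-alikes about, which are no part of the job. Several things have the shape of the pad; the one meant has the colours described above.

How it is judged (in metres and radians):
On the way:
1. the mallet bears on one of the short pegs (over 3 N) ((contact force between mallet and peg_a above 3 N or contact force between mallet and peg_b above 3 N)).
At the end, for the whole second after the job is handed in: Both short pegs rest on their washers, pressing them down by 0.7 to 6 mm, the dowel has sunk less than 4 mm, and the mallet is at rest, let go, with its head on the pad (centre within 80 mm of the pad's centre, under 70 mm high) (value of joint seat_a between 0.0007 and 0.006 m and value of joint seat_b between 0.0007 and 0.006 m and value of joint dowel below 0.004 m and horizontal distance between mallet_head and pad below 0.08 m and height (world z) of mallet_head below 0.07 m and linear speed of mallet below 0.02 m/s); the robot touches nothing.
It fails at once if the robot itself presses on a short peg (over 2 N) (contact force between any of the fingers, the arm and peg_a above 2 N or contact force between any of the fingers, the arm and peg_b above 2 N).
It fails at once if the mallet is held by its head instead of its handle (TCP within 30 mm of the head's axis and 65 mm of its centre) (horizontal distance between the grasp point and mallet_head below 0.03 m and distance between the grasp point and mallet_head below 0.065 m).
It fails at once if a washer is crushed (pressed down by more than 6 mm) (value of joint any of seat_a, seat_b above 0.006 m).
It fails at once if the tall dowel is pushed down by 4 mm or more (value of joint dowel above 0.004 m).
It fails at once if a bystander is moved by more than 30 mm (distance of any of sanding_block, offcut, glue, screw_jar, screwdriver, pencil_cup from where it was at the start of the episode above 0.03 m).
It also fails if it takes over 51 s, if anything falls off the work surface, if the arm or the gripper's body presses on something with over 40 N, if the wrist force passes 120 N, or if a joint passes its speed limit or range.

### The arm

A 7-joint arm with a two-finger parallel gripper is mounted at the origin on the work surface. World frame = base frame: x ahead of the robot, y to its left, z up, the work surface at z = 0. Lengths are in mm, angles in rad, forces in N, time in s.
With the tool pointing down it reaches from about 400 to 875 mm from the base axis. Payload 4.4 kg.
Tool frame: the origin (TCP) lies between the finger pads, 19 mm behind the fingertips; this is the grasp point; z points along the fingers, y is the line along which they close (so a half turn about z gives the same grasp; the last joint's range is limited). The gripper opens to 85 mm and grips with 20 to 120 N. Pads are 22 mm wide; open, the fingers measure 114 mm over their backs; the gripper's body (76 mm by 85 mm) begins 54 mm behind the grasp point. The pads swing forward as they close: fully open they stand 13 mm farther back than shut.
Start: joints at [-1.265, 0.628, 0.038, 1.517, -0.027, 0.996, -0.02], TCP at [236.119, 605.612, 250.013] pointing down, gripper open.
Joint ranges: [-3.06, 3.06], [-0.37, 2.12], [-1.25, 1.32], [0.18, 2.47], [-1.1, 4.24], [0.23, 1.98], [-2.94, 2.94]. Speed limits (rad/s): [2.57, 2.57, 3.14, 3.14, 3.14, 3.14, 3.14].

### API

Orientations are given as [roll, pitch, yaw] about the fixed x, y, z axes, in that order (R = Rz(yaw) Ry(pitch) Rx(roll)).
In Python, from cell import sensors, get_image, ctrl gives the robot as it stands.
- The arm moves only by the tool send_rows, never from a script. Its argument "series" is a list of rows, each a list of 3 entries, a list of its own where there are three numbers: the finger opening in mm, from 0 to 85.4, then the shift along the world's x, y, z in units of 60 mm (1.0 is 60 mm), then the turn, a rotation vector about the world's x, y, z in units of 5 degrees (1.0 is 5 degrees). A call has 1 to 8 rows; each row shifts and turns the commanded pose from where the row before left it; what a row does not reach is not made up. A row lasts 1/8 s, in which the tool goes at most 62.5 mm and 10.7 degrees, less where a joint would pass 70% of its speed; a pose out of reach is approached as far as the arm can. A call is refused whole if a number of a shift passes 1 or a number of a turn 1, either way. A call with a gripper value outside its range is refused whole. The fingers move at their own pace and stop on an object; the grip force is fixed at half the most. Time passes only in rows, so rows that do not move let the fingers close. It gives the time, the measured TCP pose, the force, the opening and the grip force at its end, in the units of the state.
- sensors.read_state(): the state, without advancing time (a new reading comes with each control period).
- get_image(name): name is "scene" or "top"; returns a dict with "img" (480x640x3 uint8, red, green, blue), "depth" (480x640 float32, mm along the optical axis (not along the pixel's ray), 0 where there is no reading), "vfov" (degrees; the focal length in pixels is half the picture's height over the tangent of half this angle, whatever the lens; pixels are square), "cx", "cy" (the principal point, pixels), "world_to_cam" (4x4, takes a point from world to camera coordinates). Camera axes: x right, y down, z forward; pixel columns grow to the right and rows downward; lengths in mm; the calibration is good to about 2 mm. A picture is of the moment at which its call begins.
- ctrl.finish_job(): hands the job in; it is judged then, once.
The state is a dict: "clock": time; "qpos": joint angles; "qd": joint speeds; "tau": joint torques, N m; "eef_pos": TCP position; "tool_rot": TCP orientation; "force": force on the tool from outside, world axes, zero at the start; "torque": the same for the moment, N m; "width": finger opening in mm; "gripper_force": force on a finger pad.
Only numpy, scipy, OpenCV 4.12 (cv2) and the standard library are available. Lean on these libraries where they do the work, as an engineer would, in place of code of your own. Each camera call takes 0.05 s, during which the arm holds its last target. There are 200 camera calls.

## Working session

There is one attempt and no reset: what is moved stays moved. The work goes in short steps, Python scripts to look and compute and a tool call to move; the robot and the scene stay as the last step left them, time stands still between calls to the robot, and variables do not carry over. Pictures are saved under pics/ and viewed, at most 10 in all, crops included, and the job is handed in when it is done.

Besides the shell and the picture viewer there is one more tool, called as name([rows], argument=value, ...), one row to a line, values as JSON. send_rows: Moves the arm, as the interface text tells. Its arguments: {"type":"object","properties":{"series":{"type":"array"}},"required":["series"]}

```bash
mkdir -p pics; ls; cat > h.py <<'E'
import numpy as np,cv2
from cell import sensors,get_image,ctrl
def grab(n):
    d=get_image(n); np.savez(n+'.npz',**d); return d
def pts(d):
    h,w=d['depth'].shape; f=h/2/np.tan(np.radians(d['vfov'])/2)
    u,v=np.meshgrid(np.arange(w),np.arange(h)); z=d['depth']
    P=np.stack([(u-d['cx'])/f*z,(v-d['cy'])/f*z,z,np.ones_like(z)],-1)
    return (P@np.linalg.inv(d['world_to_cam']).T)[...,:3]
E
python3 - <<'E'
from h import *
for n in('scene','top'):
    d=grab(n); cv2.imwrite(f'pics/{n}0.png',d['img'][...,::-1]); print(n,d['vfov'],d['cx'],d['cy'],np.linalg.inv(d['world_to_cam']).round(3).tolist())
print(sensors.read_state())
E
```

```text
pics
scene 42.051892640779904 321.90510381428675 233.96132763313577 [[-0.33, 0.53, -0.781, 1642.167], [0.944, 0.204, -0.261, 343.75], [0.021, -0.823, -0.568, 933.447], [0.0, 0.0, 0.0, 1.0]]
top 47.27440733734025 326.87509281781274 244.29456815735682 [[-0.016, -0.997, 0.078, 381.684], [-1.0, 0.016, 0.005, -51.549], [-0.006, -0.078, -0.997, 1689.009], [0.0, 0.0, 0.0, 1.0]]
{'clock': 0.1, 'qpos': array([-1.26483085,  0.629299  ,  0.03845716,  1.51828473, -0.02702664,
        0.99630854, -0.01998552]), 'qd': array([ 0.00032667, -0.00083323,  0.00137145, -0.00449961,  0.00057913,
        0.00010997, -0.00128726]), 'tau': array([ 2.37419983e-03, -5.64540732e+01,  1.23010084e+00, -1.93975031e+01,
        1.12002692e-02,  5.55163613e-03, -2.76803331e-05]), 'eef_pos': array([235.89355981, 605.10088073, 249.14649455]), 'tool_rot': array([-3.13981118e+00,  5.94157030e-06,  2.76981675e+00]), 'force': array([ 0.16301355, -0.01910848,  0.20123316]), 'torque': array([-0.02941315,  0.00920525,  0.02677804]), 'gripper_force': 0.0, 'width': 85.27504953922248}
```

View pics/scene0.png

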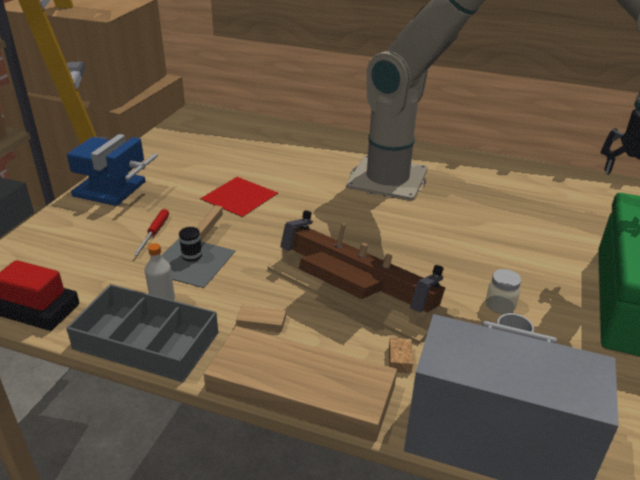

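View pics/top0.png

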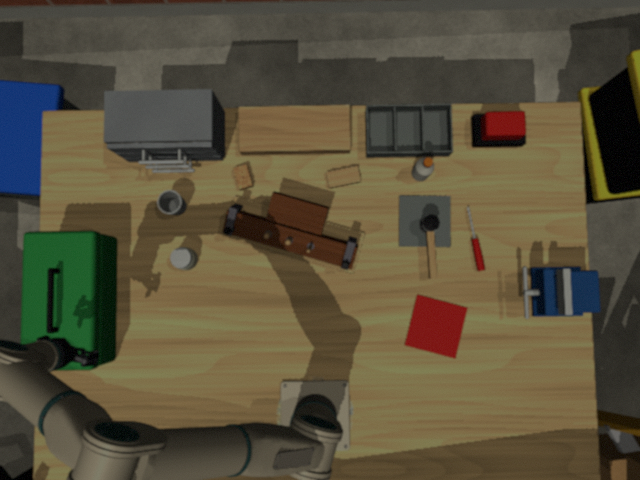

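The views show the mallet on the grey pad: head at top (430,222), handle running down to (431,275). The leg is at top (290,237), turned a little. Dowel at scene (342,235), pegs at scene (364,250) and (386,262).

```bash
python3 - <<'E'
from h import *
D={n:dict(np.load(n+'.npz')) for n in('scene','top')}
for n in D:
    d=D[n]; P=pts(d); hsv=cv2.cvtColor(d['img'],cv2.COLOR_RGB2HSV)
    wood=(hsv[...,0]>8)&(hsv[...,0]<28)&(hsv[...,1]>60)
    x,y,z=P[...,0],P[...,1],P[...,2]
    # handle
    box=(z>20)&(z<95)&(x>350)&(x<720)&(y>-420)&(y<-240)
    t=P[box]
    print(n,'mallet all n',len(t), t.min(0).round(),t.max(0).round())
    # handle part vs head part
    hd=t[t[:,2]>70]; print(' head top', len(hd), hd.mean(0).round(1), ((hd.min(0)+hd.max(0))/2).round(1),np.median(hd[:,2]).round(1))
    ha=t[(t[:,2]>35)&(t[:,2]<65)&(t[:,0]<hd[:,0].mean()-35)]
    print(' handle',len(ha),ha.mean(0).round(1),'ztop',np.percentile(ha[:,2],[50,90]).round(1)); c=np.linalg.svd(ha[:,:2]-ha[:,:2].mean(0))[2][0]; print('  dir',c, 'xmin',ha[:,0].min(),'ymid',(ha.min(0)+ha.max(0))/2)
    # pad
    g=(hsv[...,1]<70)&(z>-4)&(z<12)&(x>450)&(x<720)&(y>-480)&(y<-180)&(hsv[...,2]<130)
    q=cv2.minAreaRect(P[g][:,:2].astype(np.float32)); print(' pad',g.sum(),q)
    # leg: points z 60..150
    b=(x>480)&(x<720)&(y>-180)&(y<300)&(z>60)
    t=P[b]; yaw=0
    np.save(n+'_leg.npy',np.c_[t,d['img'][b]])
    # ransac plane for face with tilt
    best=None; rng=np.random.default_rng(0)
    for _ in range(2000):
        a=t[rng.choice(len(t),3,False)]; nn=np.cross(a[1]-a[0],a[2]-a[0]); nn/=np.linalg.norm(nn)+1e-9
        nn*=np.sign(nn[2]+1e-12)
        if abs(nn[2]-.939)>.03: continue
        s=(abs((t-a[0])@nn)<2).sum()
        if best is None or s>best[0]: best=(s,nn,a[0])
    s,nn,a=best; inl=t[abs((t-a)@nn)<3]; c=inl.mean(0); nn=np.linalg.svd(inl-c)[2][2]; nn*=np.sign(nn[2])
    print(' plane',s,len(t),c.round(1),nn.round(3),'yaw',np.arctan2(-nn[1],-nn[0]))
    q=cv2.minAreaRect(inl[:,:2].astype(np.float32)); print('  rect',q)
    h=(P-c)@nn; pm=b&(h>12)&(h<62)
    k,L,st,ce=cv2.connectedComponentsWithStats(pm.astype(np.uint8))
    for i in range(1,k):
        if st[i,4]>4:
            m=L==i; hm=h[m]; top=P[m][hm>hm.max()-4]
            print('  blob',ce[i].round(),st[i,4],'h',hm.max().round(1),'mean',P[m].mean(0).round(1),'top',len(top),top.mean(0).round(1))
E
```

```text
scene mallet all n 1000 [ 399. -379.   20.] [ 720. -317.   95.]
 head top 233 [ 577.2 -350.5   78.2] [ 633.5 -347.6   82.4] 78.3
 handle 350 [ 470.  -353.1   50.4] ztop [52.5 56.3]
  dir [0.9976757  0.06814102] xmin 398.6207198818295 ymid [ 469.09755438 -355.71478009   47.56546163]
 pad 1851 ((585.9633178710938, -371.5156555175781), (211.4225616455078, 167.44703674316406), 88.04879760742188)
 plane 1284 6156 [595.3  53.9  93.7] [-0.318  0.094  0.944] yaw -0.28693581786231487
  rect ((591.2120971679688, 56.709625244140625), (400.16131591796875, 124.10513305664062), 80.81964111328125)
  blob [373. 260.] 2269 h 61.9 mean [544.1  95.4  95.5] top 26 [536.1 180.7 123.6]
top mallet all n 783 [ 403. -375.   20.] [ 720. -310.   95.]
 head top 267 [ 589.5 -346.9   79.8] [ 630.9 -342.6   82.6] 79.2
 handle 407 [ 474.  -353.4   53. ] ztop [53.5 58.8]
  dir [-0.99827178 -0.05876609] xmin 403.26925384355644 ymid [ 478.73942431 -350.61660495   49.80624009]
 pad 2041 ((603.5938110351562, -373.77313232421875), (211.99256896972656, 205.24118041992188), 88.29450988769531)
 plane 974 4782 [557.3  77.6  88.9] [-0.23   0.07   0.971] yaw -0.2970743415164265
  rect ((563.0098266601562, 55.31793212890625), (397.68731689453125, 152.3013458251953), 72.38802337646484)
  blob [230. 221.] 245 h 54.6 mean [577.3 235.1 112.5] top 6 [545.1 242.3 128.2]
  blob [266. 235.] 32 h 35.8 mean [533.5 130.9 108.9] top 11 [530.9 132.7 114.2]
  blob [288. 241.] 32 h 41.4 mean [515.3  68.7 107.7] top 2 [512.3  65.7 119.7]
  blob [350. 246.] 103 h 36.4 mean [ 497.3 -110.5  116.2] top 13 [ 496.6 -109.7  122.8]
  blob [309. 249.] 24 h 60.9 mean [491.7   8.3 121.6] top 3 [482.4  10.3 137.2]
```

```bash
python3 - <<'E'
from h import *
D={n:dict(np.load(n+'.npz')) for n in('scene','top')}
a=D['scene']['img'][215:275,325:405]; b=D['top']['img'][220:265,250:330]
im=np.vstack([cv2.resize(a,None,fx=5.5,fy=5.5,interpolation=cv2.INTER_CUBIC),cv2.resize(b,None,fx=5.5,fy=5.5,interpolation=cv2.INTER_CUBIC)])
cv2.imwrite('pics/crop.png',im[...,::-1])
# head
for n in D:
    d=D[n];P=pts(d);x,y,z=P[...,0],P[...,1],P[...,2]
    m=(z>74)&(z<84)&(x>520)&(x<620)&(y>-400)&(y<-300); t=P[m]; print(n,'head top',m.sum(),cv2.minEnclosingCircle(t[:,:2].astype(np.float32)),t.mean(0),np.median(t[:,2]))
    for lo in range(400,550,25):
        m=(z>45)&(z<65)&(x>lo)&(x<lo+25)&(y>-400)&(y<-300); print('  ',lo,P[m].mean(0).round(1) if m.any() else '',end='')
    m=(z>-5)&(z<9)&(x>400)&(x<720)&(y>-500)&(y<-200)&(np.ptp(d['img'].astype(int),axis=2)<25)
    k,L,st,ce=cv2.connectedComponentsWithStats(m.astype(np.uint8)); i=1+st[1:,4].argmax(); print('\n pad',cv2.minAreaRect(P[L==i][:,:2].astype(np.float32)),np.median(P[L==i][:,2]))
E
```

```text
scene head top 203 ((571.4611206054688, -353.8577880859375), 27.758758544921875) [ 573.55492958 -351.72355811   78.57413715] 78.59921424518018
   400 [ 415.9 -357.2   52.5]   425 [ 438.4 -356.3   52.9]   450 [ 463.  -355.2   53.6]   475 [ 487.4 -354.4   53.4]   500 [ 511.7 -351.9   52.9]   525 [ 531.4 -345.3   51.3]
 pad ((584.5267944335938, -345.5830078125), (160.43746948242188, 162.44195556640625), 87.55750274658203) 3.1522116609065165
top head top 179 ((566.3697509765625, -350.95648193359375), 25.45218276977539) [ 566.55039579 -350.30445504   78.82022978] 78.72078379423192
   400 [ 413.8 -356.9   54.2]   425 [ 437.4 -355.8   53.9]   450 [ 461.9 -355.5   54.2]   475 [ 487.9 -353.6   53.5]   500 [ 512.2 -353.    54.1]   525 [ 535.4 -350.2   54.3]
 pad ((581.9445190429688, -346.7197570800781), (158.7767791748047, 159.2949676513672), 88.59261322021484) 2.5954816350922556
```

View pics/crop.png

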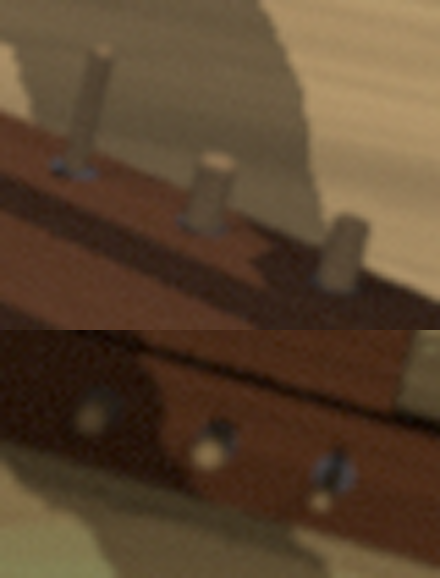

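The crop shows the dowel top at scene (343.1,223.7), the peg tops at (364.4,243.7) and (388.4,254.8). In the top view they're at (308.1,250.4), (287.4,242.2) and (266.9,235.0). The dowel is in the -y hole.

```bash
python3 - <<'E'
from h import *
D={n:dict(np.load(n+'.npz')) for n in('scene','top')}
def Pm(d):
    f=240/np.tan(np.radians(d['vfov'])/2); return np.array([[f,0,d['cx']],[0,f,d['cy']],[0,0,1]])@d['world_to_cam'][:3]
A,B=Pm(D['scene']),Pm(D['top'])
s=np.array([[343.1,223.7],[364.4,243.7],[388.4,254.8]]).T; t=np.array([[308.1,250.4],[287.4,242.2],[266.9,235.0]]).T
X=cv2.triangulatePoints(A,B,s,t); X=(X[:3]/X[3]).T; print(X.round(1))
for M,p in((A,s),(B,t)):
    q=M@np.c_[X,np.ones(3)].T; print((q[:2]/q[2]-p).round(1))
# frame direction by clamp blobs / leg edges: dark leg colour mask in face plane (both views)
from scipy.optimize import least_squares
# pose: frame x,y,yaw, heights of two pegs h1,h2 ; residual pixels
def f(p):
    x,y,w,h1,h2=p; R=np.array([[np.cos(w),-np.sin(w),0],[np.sin(w),np.cos(w),0],[0,0,1]]); r=[]
    n=np.array([-.343,0,.939])
    Q=np.array([[0,-65,85]+55*n,[0,0,85]+h1*n,[0,65,85]+h2*n])@R.T+[x,y,0]
    for M,pp in((A,s),(B,t)):
        q=M@np.c_[Q,np.ones(3)].T; r.append((q[:2]/q[2]-pp).ravel())
    return np.concatenate(r)
r=least_squares(f,[520,60,-.27,28,28]); print(r.x.round(3),r.fun.round(1))
E
```

```text
[[486.3   8.9 134.1]
 [512.6  69.3 110.2]
 [534.1 129.9 109.8]]
[[ 0.1  0.1 -0.4]
 [ 0.   0.   0. ]]
[[ 0.1  0.1 -0.4]
 [-0.  -0.   0.1]]
[ 5.23424e+02  6.59340e+01 -2.93000e-01  2.84950e+01  2.58250e+01] [ 0.1 -0.3 -0.  -0.8 -0.2  0.2 -0.   0.2 -0.7 -0.2 -0.6  0.3]
```

send_rows([
  [85,[0.4,-1,0],[0,0,1]],
  [85,[0.4,-1,0],[0,0,1]],
  [85,[0.4,-1,0],[0,0,1]],
  [85,[0.4,-1,0],[0,0,1]],
  [85,[0.4,-1,0],[0,0,0.85]],
  [85,[0.3,-1,0],[0,0,0]],
  [85,[0.3,-1,0],[0,0,0]],
  [85,[0.3,-1,0],[0,0,0]],
])

```text
clock: 1.1
eef_pos: [406.4, 133.9, 250.0]
tool_rot: [3.142, 0.0, -3.09]
force: [0.6, 0.2, -0.3]
width: 85.4
gripper_force: 0.0
```

send_rows([
  [85,[0.2,-1,0],[0,0,0]],
  [85,[0.2,-1,0],[0,0,0]],
  [85,[0.2,-1,0],[0,0,0]],
  [85,[0.2,-1,0],[0,0,0]],
  [85,[0.2,-1,0],[0,0,0]],
  [85,[0.2,-1,-0.5],[0,0,0]],
  [85,[0.215,-1,-0.7],[0,0,0]],
  [85,[0.3,-0.99,-0.7],[0,0,0]],
])

```text
clock: 2.1
eef_pos: [502.8, -320.9, 150.9]
tool_rot: [3.141, -0.0, -3.091]
force: [1.0, 0.3, 0.4]
width: 85.0
gripper_force: 0.0
```

send_rows([
  [85,[0,0,0],[0,0,0]],
  [85,[0,0,0],[0,0,0]],
])

```text
clock: 2.35
eef_pos: [502.6, -318.3, 151.7]
tool_rot: [3.14, -0.001, -3.09]
force: [0.0, 1.5, 0.8]
width: 85.2
gripper_force: 0.0
```

```bash
python3 - <<'E'
from h import *
s=sensors.read_state(); print(s['eef_pos'],s['tool_rot'],s['force'],s['qpos'].round(2))
d=grab('scene'); cv2.imwrite('pics/s1.png',cv2.resize(d['img'][170:290,120:300],None,fx=4,fy=4)[...,::-1])
E
```

```text
[ 502.58719762 -318.30384076  151.67943631] [ 3.14005663e+00 -1.05477810e-03 -3.09020206e+00] [0.00364012 1.47017342 0.83168929] [ 0.5   0.67  0.03  1.77 -0.03  0.7   2.17]
```

View pics/s1.png

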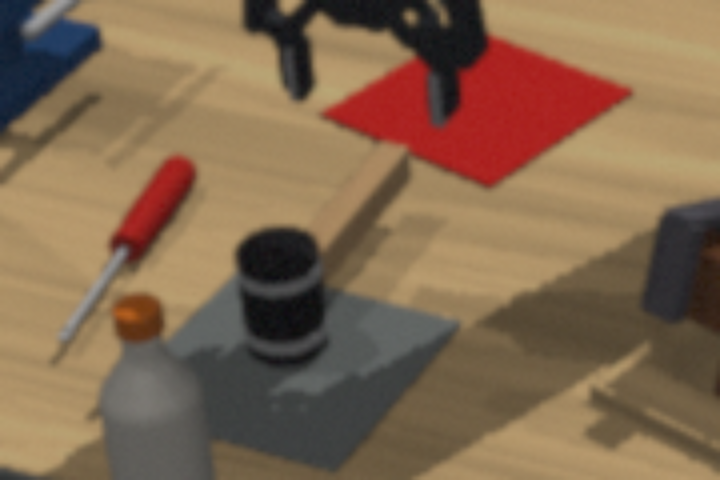

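The image shows the fingers above the handle, with about 35 mm still to go toward -y; nothing has been disturbed. Next I correct that, descend and grip.

send_rows([
  [85,[0.17,-0.59,0],[0,0,0]],
  [85,[0,0,-0.6],[0,0,0]],
  [85,[0,0,-0.6],[0,0,0]],
  [85,[0,0,-0.4],[0,0,0]],
  [85,[0,0,-0.2],[0,0,0]],
  [85,[0,0,0],[0,0,0]],
  [85,[0,0,0],[0,0,0]],
])

```text
clock: 3.28
eef_pos: [514.1, -354.7, 45.6]
tool_rot: [-3.14, 0.002, -3.09]
force: [0.8, -0.3, 0.4]
width: 85.3
gripper_force: 0.0
```

send_rows([
  [85,[0,0,-0.06],[0,0,0]],
  [10,[0,0,0],[0,0,0]],
  [10,[0,0,0],[0,0,0]],
  [10,[0,0,0],[0,0,0]],
  [10,[0,0,0],[0,0,0]],
  [10,[0,0,0],[0,0,0]],
  [10,[0,0,0],[0,0,0]],
  [10,[0,0,0],[0,0,0]],
])

```text
clock: 4.28
eef_pos: [513.1, -354.9, 40.7]
tool_rot: [-3.141, 0.0, -3.09]
force: [-0.0, -1.5, 2.3]
width: 21.4
gripper_force: 59.6
```

send_rows([
  [10,[0,0,0],[0,0,0]],
  [10,[0,0,0.3],[0,0,0]],
  [10,[0,0,0.7],[0,0,0]],
  [10,[0,0,1],[0,0,0]],
  [10,[0,0,1],[0,0,0]],
  [10,[0,0,0.5],[0,0,0]],
  [10,[0,0,0],[0,0,0]],
  [10,[0,0,0],[0,0,0]],
])

```text
clock: 5.28
eef_pos: [511.8, -353.3, 248.7]
tool_rot: [3.139, -0.003, -3.09]
force: [-0.2, 0.7, -5.9]
width: 20.9
gripper_force: 59.6
```

```bash
python3 - <<'E'
from h import *
s=sensors.read_state(); print(s['eef_pos'],s['tool_rot'],s['force'],s['torque'],s['width'],s['gripper_force'])
for n in('scene','top'):
    d=grab(n);P=pts(d);x,y,z=P[...,0],P[...,1],P[...,2]
    m=(z>100)&(z<320)&(x>530)&(x<650)&(y>-420)&(y<-290)
    t=P[m]; print(n,m.sum(),t.min(0),t.max(0),t.mean(0))
    top=t[t[:,2]>t[:,2].max()-12]; c=top.mean(0); print(' top',c,np.linalg.svd(top-c)[2][2], cv2.minEnclosingCircle(top[:,:2].astype(np.float32)))
    if n=='scene': cv2.imwrite('pics/s2.png',cv2.resize(d['img'][100:260,100:340],None,fx=3,fy=3)[...,::-1])
E
```

```text
[ 511.75542068 -353.29065216  248.68546228] [ 3.13888418 -0.00348654 -3.08970127] [-0.16598234  0.74727752 -5.85187312] [ 0.03924568  0.24914049 -0.01465807] 20.944940465291992 59.64416563510895
scene 831 [ 530.10417776 -405.93242818  211.98660255] [ 596.87197051 -322.58876456  318.70154662] [ 579.16597985 -343.56311737  258.12591065]
 top [ 531.3255158  -368.64748367  312.61511326] [ 0.99904757 -0.00222518 -0.0435776 ] ((530.9192504882812, -371.8614501953125), 34.07155990600586)
top 326 [ 537.43373288 -372.74215171  209.49366209] [ 590.94612487 -323.24691834  293.18035075] [ 566.06316824 -341.39180571  273.86362059]
 top [ 569.06779505 -346.31817575  285.57417986] [ 0.00646811  0.02393493 -0.99969259] ((565.7686157226562, -349.3843994140625), 24.97556495666504)
```

View pics/s2.png

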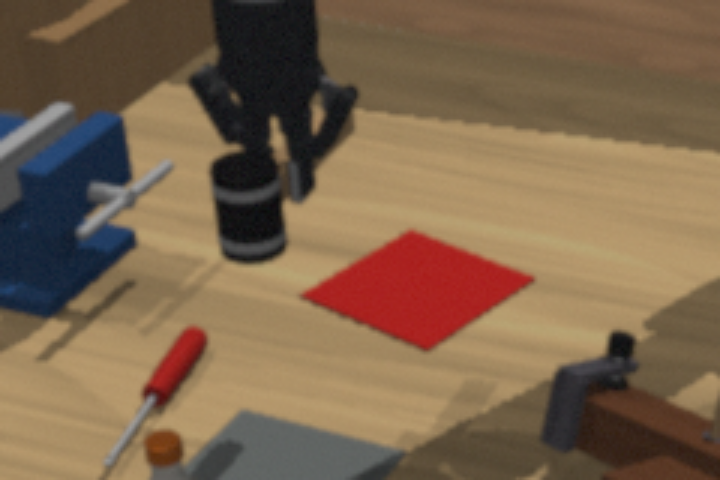

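Mallet is held level by its handle, 54 mm from the head's axis. Now carry it over the leg.

send_rows([
  [10,[-0.16,0.85,0.2],[0,0,-0.5]],
  [10,[-0.16,0.85,0.2],[0,0,-0.5]],
  [10,[-0.16,0.85,0],[0,0,-0.5]],
  [10,[-0.16,0.85,0],[0,0,-0.5]],
  [10,[-0.16,0.85,0],[0,0,-0.5]],
  [10,[-0.16,0.85,0],[0,0,-0.5]],
  [10,[-0.16,0.85,0],[0,0,-0.5]],
  [10,[-0.16,0.85,0],[0,0,-0.46]],
])

```text
clock: 6.38
eef_pos: [435.1, 55.1, 273.5]
tool_rot: [-3.141, -0.002, 2.846]
force: [0.5, 0.8, -5.0]
width: 21.2
gripper_force: 60.0
```

send_rows([
  [10,[0,0.3,0],[-0.145,-0.48,0]],
  [10,[0,0.2,0],[-0.145,-0.48,0]],
  [10,[0,0.1,0],[-0.145,-0.48,0]],
  [10,[0,0,0],[-0.145,-0.48,0]],
  [10,[0,0,0],[-0.145,-0.48,0]],
  [10,[0,0,0],[-0.145,-0.48,0]],
  [10,[0,0,0],[-0.145,-0.48,0]],
  [10,[0,0,0],[-0.145,-0.48,0]],
])

```text
clock: 7.38
eef_pos: [435.2, 89.2, 273.4]
tool_rot: [-3.14, 0.349, 2.847]
force: [0.3, -0.7, -4.5]
width: 21.1
gripper_force: 60.2
```

send_rows([
  [10,[0,0,0],[0,0,0]],
  [10,[0,0,0],[0,0,0]],
])

```text
clock: 7.62
eef_pos: [436.1, 89.6, 274.1]
tool_rot: [-3.141, 0.349, 2.848]
force: [0.1, -0.4, -5.0]
width: 21.4
gripper_force: 60.1
```

```bash
cat >> h.py <<'E'
from scipy.spatial.transform import Rotation as Ro
YAW=-.293; F=Ro.from_euler('ZY',[YAW,-.35]).as_matrix(); N=F[:,2]; O=np.array([523.4,65.9,85])
def rep(k=0):
    s=sensors.read_state(); R=Ro.from_euler('xyz',s['tool_rot']).as_matrix()
    T=Ro.from_euler('ZYX',[YAW+np.pi,.35,np.pi]).as_matrix()
    err=Ro.from_matrix(T@R.T).as_rotvec()
    p=F.T@(s['eef_pos']-O)
    print('t',s['clock'],'tcp',s['eef_pos'].round(1),'faceframe',p.round(1),'turn needed(5deg units)',np.degrees(err/5).round(2),'F.n',(s['force']@N).round(2),'force',s['force'].round(1),'tq',s['torque'].round(2),'q',s['qpos'].round(2))
    return s
E
python3 -c "
from h import *
s=rep()
t=O+F@[-54,k:=0,38+28.5+60]; print('hover mid',t.round(1),((t-s['eef_pos'])/60).round(3))"
```

```text
t 7.625 tcp [436.1  89.6 274.1] faceframe [-20.   -2.6 208.7] turn needed(5deg units) [-0.   -0.02  0.01] F.n -4.81 force [ 0.1 -0.4 -5. ] tq [0.37 0.85 0.  ] q [-0.63  0.2   0.23  2.27  0.43  0.44  0.5 ]
hover mid [433.3  93.1 185.3] [-0.047  0.059 -1.48 ]
```

send_rows([
  [10,[-0.02,0.03,-0.5],[0,0,0]],
  [10,[-0.03,0.03,-0.5],[0,0,0]],
  [10,[0,0,-0.48],[0,0,0]],
  [10,[0.11,-0.03,-0.31],[0,0,0]],
  [10,[0.11,-0.03,-0.31],[0,0,0]],
  [10,[0,0,0],[0,0,0]],
  [10,[0,0,0],[0,0,0]],
])

```text
clock: 8.5
eef_pos: [445.9, 86.3, 163.9]
tool_rot: [-3.13, 0.351, 2.848]
force: [-0.1, 0.0, -4.3]
width: 20.8
gripper_force: 61.5
```

```bash
python3 - <<'E'
from h import *
rep()
for n in('scene','top'):
    d=grab(n)
    c=d['img'][170:290,280:440] if n=='scene' else d['img'][200:290,230:350]
    cv2.imwrite(f'pics/{n}3.png',c[...,::-1])
a=cv2.resize(cv2.imread('pics/scene3.png'),None,fx=4.5,fy=4.5,interpolation=2)
cv2.imwrite('pics/s3.png',a)
d=dict(np.load('top.npz'));P=pts(d);L=(P-O)@F
# head top disc seen from above in the face frame
for n in('top','scene'):
    d=dict(np.load(n+'.npz'));L=(pts(d)-O)@F
    m=(L[...,2]>105)&(L[...,2]<145)&(abs(L[...,0]+5)<45)&(abs(L[...,1])<45)
    t=L[m]; print(n,m.sum(),t.min(0).round(1),t.max(0).round(1),t.mean(0).round(1))
    w=t[t[:,0]>0]; h=np.median(w[:,2]); print(h); 
    k=t[abs(t[:,2]-h)<4];c=k.mean(0); v=np.linalg.svd(k-c)[2][2]; print(cv2.minEnclosingCircle(k[:,:2].astype(np.float32)),v*np.sign(v[2]))
E
```

```text
t 8.5 tcp [445.9  86.3 163.9] faceframe [-48.2  -2.9 101.6] turn needed(5deg units) [ 0.12 -0.03  0.06] F.n -3.97 force [-0.1  0.  -4.3] tq [ 0.3   0.88 -0.02] q [-0.42  0.45 -0.01  2.39  1.39  0.24 -0.51]
top 443 [-49.9 -44.3 105.6] [ 32.3  43.7 145. ] [ -5.6  -3.7 133. ]
138.6603167632816
((-17.832300186157227, -0.6735401153564453), 49.55721664428711) [-6.44675027e-03 -6.93290689e-04  9.99978979e-01]
scene 669 [-49.7 -44.2 105.1] [ 37.5  44.9 144.8] [ -0.2   4.4 127.4]
125.67824198335475
((-8.100714683532715, 11.892395973205566), 49.32350158691406) [ 0.00163021 -0.01890131  0.99982003]
```

View pics/s3.png

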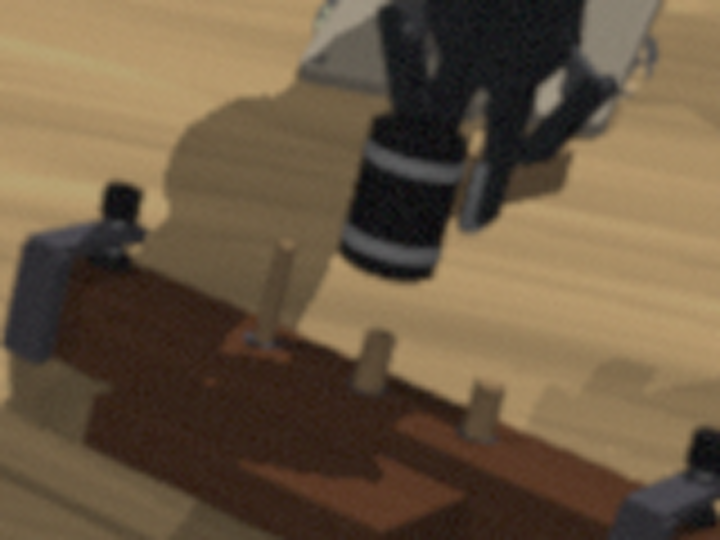

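The view shows the head 35 mm above the middle peg, but the arm has hit its wrist limit (q6 = 0.24) and can't go lower here. I'll raise it and spin the mallet 180° about the face normal, so the handle points up-slope and reach is comfortable.

send_rows([
  [10,[0,0,0.7],[0,0,0]],
  [10,[0.1,0,0.7],[0,0,0]],
  [10,[0.2,-0.05,0.4],[0.347,-0.105,-0.994]],
  [10,[0.25,-0.05,0],[0.347,-0.105,-0.994]],
  [10,[0.25,-0.05,0],[0.347,-0.105,-0.994]],
  [10,[0.25,-0.05,0],[0.347,-0.105,-0.994]],
  [10,[0.25,-0.05,0],[0.347,-0.105,-0.994]],
  [10,[0.22,-0.05,0],[0.347,-0.105,-0.994]],
])

```text
clock: 9.6
eef_pos: [539.7, 66.0, 251.9]
tool_rot: [2.967, 0.306, 2.259]
force: [0.2, 0.9, -5.8]
width: 21.4
gripper_force: 61.4
```

send_rows([
  [10,[0,0,0],[0.347,-0.105,-0.994]],
  [10,[0,0,0],[0.347,-0.105,-0.994]],
  [10,[0,0,0],[0.347,-0.105,-0.994]],
  [10,[0,0,0],[0.347,-0.105,-0.994]],
  [10,[0,0,0],[0.347,-0.105,-0.994]],
  [10,[0,0,0],[0.347,-0.105,-0.994]],
  [10,[0,0,0],[0.347,-0.105,-0.994]],
  [10,[0,0,0],[0.347,-0.105,-0.994]],
])

```text
clock: 10.6
eef_pos: [539.2, 66.4, 251.9]
tool_rot: [2.821, 0.104, 1.531]
force: [0.1, 0.5, -4.0]
width: 20.7
gripper_force: 61.5
```

send_rows([
  [10,[0,0,0],[0.347,-0.105,-0.994]],
  [10,[0,0,0],[0.347,-0.105,-0.994]],
  [10,[0,0,0],[0.347,-0.105,-0.994]],
  [10,[0,0,0],[0.347,-0.105,-0.994]],
  [10,[0,0,0],[0.347,-0.105,-0.994]],
  [10,[0,0,0],[0.347,-0.105,-0.994]],
  [10,[0,0,0],[0.347,-0.105,-0.994]],
  [10,[0,0,0],[0.347,-0.105,-0.994]],
])

```text
clock: 11.6
eef_pos: [539.3, 66.6, 252.0]
tool_rot: [2.845, -0.143, 0.834]
force: [-0.3, -0.4, -5.6]
width: 21.5
gripper_force: 61.5
```

send_rows([
  [10,[0,0,0],[0.347,-0.105,-0.994]],
  [10,[0,0,0],[0.347,-0.105,-0.994]],
  [10,[0,0,0],[0.347,-0.105,-0.994]],
  [10,[0,0,0],[0.347,-0.105,-0.994]],
  [10,[0,0,0],[0.347,-0.105,-0.994]],
  [10,[0,0,0],[0.347,-0.105,-0.994]],
  [10,[0,0,0],[0.347,-0.105,-0.994]],
  [10,[0,0,0],[0.347,-0.105,-0.994]],
])

```text
clock: 12.6
eef_pos: [539.3, 66.7, 252.0]
tool_rot: [3.03, -0.313, 0.094]
force: [-0.5, 0.2, -5.4]
width: 21.1
gripper_force: 61.4
```

```bash
sed -i 's/\[YAW+np.pi,.35,np.pi\]).as_matrix()/[YAW+np.pi,.35,np.pi]).as_matrix(); T=T@np.diag([-1,-1,1])/' h.py
python3 -c "
from h import *
s=rep()
t=O+F@[54,0,38+28.5+40]; print('hover mid',t.round(1),((t-s['eef_pos'])/60).round(3))"
```

```text
t 12.6 tcp [539.3  66.7 252. ] faceframe [ 71.4   5.3 151.8] turn needed(5deg units) [ 1.17 -0.54 -4.02] F.n -4.94 force [-0.5  0.2 -5.4] tq [0.19 0.44 0.  ] q [-0.58  0.39  0.42  2.09 -0.02  0.39 -1.7 ]
hover mid [537.   61.8 203.6] [-0.038 -0.082 -0.808]
```

send_rows([
  [10,[0,-0.02,0],[0.29,-0.13,-1]],
  [10,[-0.02,-0.02,0],[0.29,-0.13,-1]],
  [10,[-0.02,-0.02,0],[0.29,-0.13,-1]],
  [10,[0,-0.02,-0.1],[0.29,-0.13,-1]],
  [10,[0,0,-0.3],[0,0,0]],
  [10,[0,0,-0.4],[0,0,0]],
  [10,[0,0,0],[0,0,0]],
  [10,[0,0,0],[0,0,0]],
])

```text
clock: 13.6
eef_pos: [538.0, 61.4, 204.5]
tool_rot: [3.139, -0.349, -0.289]
force: [0.5, -0.7, -4.5]
width: 21.0
gripper_force: 61.5
```

```bash
python3 - <<'E'
from h import *
s=rep()
t=O+F@[54,0,38+28.5+15]; print('hover15',t.round(1),((t-s['eef_pos'])/60).round(3), (-N/60).round(4))
ims=[]
for n in('scene','top'):
    d=grab(n); L=(pts(d)-O)@F
    m=(L[...,2]>128)&(L[...,2]<155)&(L[...,0]<26)&(L[...,0]>-40)&(abs(L[...,1])<35); t=L[m]
    if m.sum()>9: print(n,m.sum(),t.min(0).round(1),t.max(0).round(1),np.median(t[:,2]).round(1))
    ims.append(cv2.resize(d['img'][190:270,300:420] if n=='scene' else d['img'][200:280,235:355],None,fx=4,fy=4,interpolation=2))
cv2.imwrite('pics/s4.png',np.vstack(ims)[...,::-1])
E
```

```text
t 13.6 tcp [538.   61.4 204.5] faceframe [ 5.53e+01 -1.00e-01  1.07e+02] turn needed(5deg units) [ 0.02 -0.01 -0.04] F.n -4.44 force [ 0.5 -0.7 -4.5] tq [0.17 0.43 0.08] q [-0.61  0.48  0.47  2.16 -0.17  0.24 -1.93]
hover15 [545.2  59.3 180.1] [ 0.12  -0.035 -0.407] [ 0.0055 -0.0017 -0.0157]
scene 32 [-20.9 -21.4 128.2] [ 21.6  27.1 145.9] 141.8
```

View pics/s4.png

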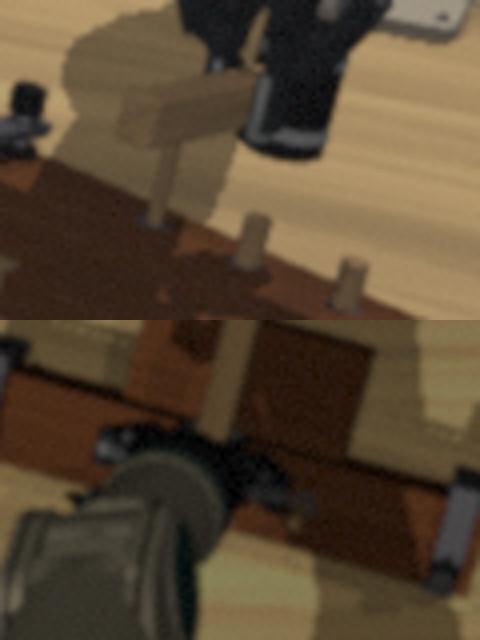

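Scene view: the head hangs over the middle peg (255,240 in the crop), with the handle running up-slope clear of the dowel. Joint 6 is close to its limit again, so I'll test the descent gently.

send_rows([
  [10,[0.06,-0.02,-0.2],[0,0,0]],
  [10,[0.06,-0.02,-0.2],[0,0,0]],
  [10,[0,0,0],[0,0,0]],
  [10,[0,0,0],[0,0,0]],
])

```text
clock: 14.2
eef_pos: [544.0, 59.4, 181.8]
tool_rot: [3.138, -0.346, -0.288]
force: [0.4, -0.1, -5.3]
width: 21.2
gripper_force: 61.5
```

```bash
python3 -c "
from h import *
rep()"
```

```text
t 14.2 tcp [544.   59.4 181.8] faceframe [53.5 -0.2 83.5] turn needed(5deg units) [ 0.02 -0.05 -0.05] F.n -5.11 force [ 0.4 -0.1 -5.3] tq [ 0.14  0.5  -0.04] q [-0.69  0.57  0.61  2.17 -0.69  0.23 -1.42]
```

send_rows([
  [10,[0.024,-0.007,0.009],[0.135,0.447,0]],
  [10,[0.024,-0.007,0.009],[0.135,0.447,0]],
  [10,[0.024,-0.007,0.009],[0.135,0.447,0]],
  [10,[0.022,-0.007,-0.063],[0,0,0]],
  [10,[0.022,-0.007,-0.063],[0,0,0]],
  [10,[0.022,-0.007,-0.063],[0,0,0]],
  [10,[0,0,0],[0,0,0]],
])

```text
clock: 15.08
eef_pos: [551.7, 56.6, 170.9]
tool_rot: [3.138, -0.223, -0.289]
force: [-0.2, 0.6, -4.6]
width: 21.1
gripper_force: 61.4
```

```bash
python3 -c "
from h import *
rep()"
```

```text
t 15.075 tcp [551.7  56.6 170.9] faceframe [57.4 -0.7 70.5] turn needed(5deg units) [-0.38 -1.41 -0.04] F.n -4.2 force [-0.2  0.6 -4.6] tq [ 0.05  0.21 -0.02] q [-0.64  0.62  0.64  2.06 -0.65  0.43 -1.41]
```

send_rows([
  [10,[0.016,-0.005,-0.047],[0,0,0]],
  [10,[0.016,-0.005,-0.047],[0,0,0]],
  [10,[0,0,0],[0,0,0]],
])

```text
clock: 15.45
eef_pos: [554.0, 56.0, 165.5]
tool_rot: [3.138, -0.223, -0.289]
force: [-0.9, 0.7, -4.7]
width: 21.1
gripper_force: 61.4
```

send_rows([
  [10,[0.016,-0.005,-0.047],[0,0,0]],
  [10,[0,0,0],[0,0,0]],
])

```text
clock: 15.7
eef_pos: [554.9, 55.7, 162.7]
tool_rot: [3.138, -0.223, -0.289]
force: [0.5, 0.2, -5.6]
width: 21.0
gripper_force: 61.5
```

```bash
python3 -c "
from h import *
rep()"
```

```text
t 15.7 tcp [554.9  55.7 162.7] faceframe [57.8 -0.7 61.7] turn needed(5deg units) [-0.38 -1.4  -0.04] F.n -5.39 force [ 0.5  0.2 -5.6] tq [ 0.08  0.2  -0.02] q [-0.62  0.63  0.62  2.06 -0.67  0.42 -1.4 ]
```

send_rows([
  [10,[0.016,-0.005,-0.047],[0,0,0]],
  [10,[0,0,0],[0,0,0]],
])

```text
clock: 15.95
eef_pos: [556.1, 55.4, 160.4]
tool_rot: [3.139, -0.224, -0.289]
force: [-1.3, 0.1, 1.9]
width: 21.2
gripper_force: 62.4
```

send_rows([
  [10,[0.016,-0.005,-0.047],[0,0,0]],
  [10,[0,0,0],[0,0,0]],
])

```text
clock: 16.2
eef_pos: [557.1, 55.1, 157.5]
tool_rot: [3.139, -0.224, -0.289]
force: [-2.4, 0.6, 4.0]
width: 20.9
gripper_force: 62.7
```

```bash
python3 -c "
from h import *
rep()"
```

```text
t 16.2 tcp [557.1  55.1 157.5] faceframe [58.1 -0.6 55.9] turn needed(5deg units) [-0.39 -1.39 -0.04] F.n 4.6 force [-2.4  0.6  4. ] tq [0.21 0.61 0.05] q [-0.61  0.64  0.6   2.06 -0.68  0.4  -1.39]
```

send_rows([
  [10,[0.016,-0.005,-0.047],[0,0,0]],
  [10,[0,0,0],[0,0,0]],
])

```text
clock: 16.45
eef_pos: [558.2, 54.8, 154.5]
tool_rot: [3.139, -0.224, -0.289]
force: [-0.6, -0.0, 3.1]
width: 21.5
gripper_force: 62.6
```

send_rows([
  [10,[0.011,-0.003,-0.031],[0,0,0]],
  [10,[0,0,0],[0,0,0]],
])

```text
clock: 16.7
eef_pos: [558.8, 54.6, 152.6]
tool_rot: [3.139, -0.224, -0.289]
force: [-0.9, 0.3, 2.8]
width: 21.1
gripper_force: 62.7
```

```bash
python3 -c "
from h import *
rep()"
```

```text
t 16.7 tcp [558.8  54.6 152.6] faceframe [58.  -0.6 50.8] turn needed(5deg units) [-0.38 -1.39 -0.04] F.n 2.93 force [-0.9  0.3  2.8] tq [ 0.19  0.44 -0.04] q [-0.6   0.65  0.59  2.06 -0.69  0.39 -1.39]
```

send_rows([
  [10,[0.011,-0.003,-0.031],[0,0,0]],
  [10,[0,0,0],[0,0,0]],
])

```text
clock: 16.95
eef_pos: [559.4, 54.4, 150.7]
tool_rot: [3.139, -0.224, -0.289]
force: [-1.7, 1.2, 3.8]
width: 21.1
gripper_force: 62.7
```

send_rows([
  [10,[0.011,-0.003,-0.031],[0,0,0]],
  [10,[0,0,0],[0,0,0]],
])

```text
clock: 17.2
eef_pos: [560.0, 54.3, 148.9]
tool_rot: [3.139, -0.224, -0.289]
force: [-0.8, 1.2, 3.3]
width: 21.2
gripper_force: 62.7
```

send_rows([
  [10,[0.011,-0.003,-0.031],[0,0,0]],
  [10,[0,0,0],[0,0,0]],
])

```text
clock: 17.45
eef_pos: [560.7, 54.1, 147.3]
tool_rot: [3.139, -0.224, -0.289]
force: [-1.6, 0.6, 6.7]
width: 21.5
gripper_force: 63.2
```

send_rows([
  [10,[0.011,-0.003,-0.031],[0,0,0]],
  [10,[0,0,0],[0,0,0]],
])

```text
clock: 17.7
eef_pos: [561.4, 53.9, 145.6]
tool_rot: [3.139, -0.224, -0.289]
force: [-1.8, 0.5, 7.9]
width: 21.5
gripper_force: 63.5
```

```bash
python3 -c "
from h import *
rep()"
```

```text
t 17.7 tcp [561.4  53.9 145.6] faceframe [58.2 -0.6 43.3] turn needed(5deg units) [-0.39 -1.39 -0.04] F.n 8.07 force [-1.8  0.5  7.9] tq [ 0.16  0.73 -0.01] q [-0.59  0.66  0.57  2.06 -0.7   0.38 -1.38]
```

send_rows([
  [10,[0.011,-0.003,-0.031],[0,0,0]],
  [10,[0,0,0],[0,0,0]],
  [10,[0,0,0],[0,0,0]],
])

```text
clock: 18.08
eef_pos: [562.0, 53.7, 143.9]
tool_rot: [3.139, -0.224, -0.289]
force: [-2.5, 0.1, 10.0]
width: 20.9
gripper_force: 63.5
```

```bash
python3 -c "
from h import *
rep()"
```

```text
t 18.075 tcp [562.   53.7 143.9] faceframe [58.2 -0.6 41.4] turn needed(5deg units) [-0.39 -1.39 -0.04] F.n 10.23 force [-2.5  0.1 10. ] tq [ 0.12  0.77 -0.01] q [-0.58  0.66  0.57  2.05 -0.7   0.38 -1.37]
```

Felt the jump, then the climb: the middle peg is seated about 3 mm into its washer. Lift off and move to the +y peg.

send_rows([
  [10,[-0.09,0.029,0.26],[0,0,0]],
  [10,[-0.1,0.029,0.29],[0,0,0]],
  [10,[0.1,0.35,0],[0,0,0]],
  [10,[0.11,0.35,0],[0,0,0]],
  [10,[0.1,0.337,0],[0,0,0]],
  [10,[0,0,0],[0,0,0]],
  [10,[0.035,-0.011,-0.1],[0,0,0]],
  [10,[0,0,0],[0,0,0]],
])

```text
clock: 19.08
eef_pos: [570.4, 117.4, 169.5]
tool_rot: [3.137, -0.222, -0.29]
force: [0.1, -0.3, -4.6]
width: 21.2
gripper_force: 61.1
```

```bash
python3 - <<'E'
from h import *
rep()
d=grab('scene'); cv2.imwrite('pics/s5.png',cv2.resize(d['img'][190:290,310:430],None,fx=5,fy=5,interpolation=2)[...,::-1])
E
```

```text
t 19.075 tcp [570.4 117.4 169.5] faceframe [57.3 62.9 69. ] turn needed(5deg units) [-0.37 -1.42 -0.02] F.n -4.39 force [ 0.1 -0.3 -4.6] tq [ 0.04  0.23 -0.02] q [-0.77  0.67  0.69  1.98 -0.65  0.5  -1.54]
```

View pics/s5.png

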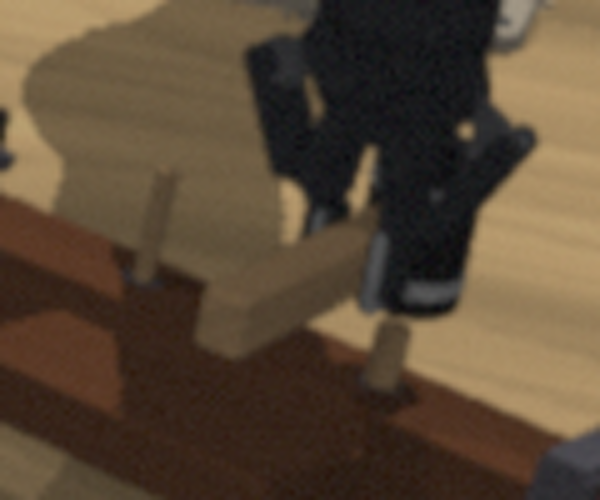

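Middle peg now hidden behind the handle; the far peg stands at crop (395,350), with the head just above it. I'll check the lateral alignment by projecting the expected head.

```bash
python3 - <<'E'
from h import *
d=dict(np.load('scene.npz')); f=240/np.tan(np.radians(d['vfov'])/2)
def pr(p):
    q=d['world_to_cam']@np.r_[p,1]; return (q[:2]/q[2]*f+[d['cx'],d['cy']]).round(1)
s=sensors.read_state(); R=Ro.from_euler('xyz',s['tool_rot']).as_matrix()
# tool z=-mallet z; handle from head toward +x face => head at -54 along (tool x sign)
mz=-R[:,2]; mx=R[:,0]*np.sign(R[:,0]@F[:,0])
c=s['eef_pos']-54*mx-38*mz; print('lower face centre in face frame',((c-O)@F).round(1))
my=np.cross(mz,mx)
ring=np.array([pr(c+8*mz+25*(np.cos(a)*mx+np.sin(a)*my)) for a in np.linspace(0,6.28,60)]); print('exp head ring u range',ring.min(0),ring.max(0),'crop',(ring.max(0)-[310,190])*5)
ring=np.array([pr(c+70*mz+25*(np.cos(a)*mx+np.sin(a)*my)) for a in np.linspace(0,6.28,60)]); print('upper',(ring.max(0)-[310,190])*5)
print('peg top crop',(pr(O+F@[0,65,25.8])-[310,190])*5)
E
```

```text
lower face centre in face frame [-0.8 62.8 38.4]
exp head ring u range [378.7 241.1] [400.9 251.3] crop [454.5 306.5]
upper [484. 178.]
peg top crop [391.5 325. ]
```

send_rows([
  [10,[0.016,-0.005,-0.047],[0,0,0]],
  [10,[0.016,-0.005,-0.047],[0,0,0]],
  [10,[0.016,-0.005,-0.047],[0,0,0]],
  [10,[0,0,0],[0,0,0]],
])

```text
clock: 19.62
eef_pos: [574.0, 117.8, 161.6]
tool_rot: [3.138, -0.223, -0.289]
force: [-0.3, 0.1, -4.7]
width: 21.1
gripper_force: 61.1
```

send_rows([
  [10,[0.016,-0.005,-0.047],[0,0,0]],
  [10,[0,0,0],[0,0,0]],
])

```text
clock: 19.88
eef_pos: [575.0, 117.6, 159.4]
tool_rot: [3.139, -0.224, -0.289]
force: [-1.5, 0.3, 2.4]
width: 21.1
gripper_force: 62.1
```

send_rows([
  [10,[0.011,-0.003,-0.031],[0,0,0]],
  [10,[0,0,0],[0,0,0]],
])

```text
clock: 20.12
eef_pos: [575.8, 117.4, 157.4]
tool_rot: [3.139, -0.224, -0.289]
force: [-2.9, 0.2, 3.8]
width: 21.1
gripper_force: 62.5
```

```bash
python3 -c "
from h import *
rep()"
```

```text
t 20.125 tcp [575.8 117.4 157.4] faceframe [58.  64.5 55.9] turn needed(5deg units) [-0.39 -1.39 -0.04] F.n 4.54 force [-2.9  0.2  3.8] tq [ 0.11  0.73 -0.02] q [-0.74  0.69  0.66  1.98 -0.67  0.47 -1.52]
```

send_rows([
  [10,[0.011,-0.003,-0.031],[0,0,0]],
  [10,[0,0,0],[0,0,0]],
])

```text
clock: 20.38
eef_pos: [576.5, 117.2, 155.3]
tool_rot: [3.139, -0.224, -0.289]
force: [-2.5, 0.3, 3.6]
width: 21.4
gripper_force: 62.5
```

send_rows([
  [10,[0.011,-0.003,-0.031],[0,0,0]],
  [10,[0,0,0],[0,0,0]],
])

```text
clock: 20.62
eef_pos: [577.1, 117.0, 153.4]
tool_rot: [3.138, -0.224, -0.289]
force: [-1.4, -0.1, 3.1]
width: 20.9
gripper_force: 62.4
```

send_rows([
  [10,[0.011,-0.003,-0.031],[0,0,0]],
  [10,[0,0,0],[0,0,0]],
])

```text
clock: 20.88
eef_pos: [577.8, 116.8, 151.5]
tool_rot: [3.138, -0.224, -0.289]
force: [-1.0, 0.5, 3.4]
width: 21.2
gripper_force: 62.4
```

Sliding steadily, with no washer yet.

send_rows([
  [10,[0.011,-0.003,-0.031],[0,0,0]],
  [10,[0,0,0],[0,0,0]],
])

```text
clock: 21.12
eef_pos: [578.4, 116.6, 149.8]
tool_rot: [3.139, -0.224, -0.289]
force: [-1.8, 0.3, 6.2]
width: 21.4
gripper_force: 62.9
```

send_rows([
  [10,[0.011,-0.003,-0.031],[0,0,0]],
  [10,[0,0,0],[0,0,0]],
])

```text
clock: 21.38
eef_pos: [579.1, 116.4, 148.2]
tool_rot: [3.139, -0.224, -0.289]
force: [-2.6, 0.3, 7.7]
width: 21.3
gripper_force: 63.1
```

send_rows([
  [10,[0.011,-0.003,-0.031],[0,0,0]],
  [10,[0,0,0],[0,0,0]],
  [10,[0,0,0],[0,0,0]],
])

```text
clock: 21.75
eef_pos: [579.7, 116.3, 146.5]
tool_rot: [3.139, -0.224, -0.289]
force: [-3.6, -0.4, 9.5]
width: 21.3
gripper_force: 63.3
```

```bash
python3 -c "
from h import *
rep()"
```

```text
t 21.75 tcp [579.7 116.3 146.5] faceframe [58.1 64.5 44.2] turn needed(5deg units) [-0.39 -1.39 -0.04] F.n 10.06 force [-3.6 -0.4  9.5] tq [-0.    1.02 -0.02] q [-0.72  0.71  0.64  1.97 -0.68  0.45 -1.51]
```

Both pegs are seated. Lift clear, level the mallet and carry it back, spinning so the handle points +y over the pad.

send_rows([
  [10,[-0.09,0.029,0.26],[0,0,0]],
  [10,[-0.2,0.06,0.57],[0,0,0]],
  [10,[0,0,0.7],[0.145,0.48,0]],
  [10,[0.05,0,0.5],[0.145,0.48,0]],
  [10,[0.1,0,0],[0.145,0.48,0]],
  [10,[0.1,0,0],[0.145,0.48,0]],
  [10,[0.1,0,0],[0.145,0.48,0]],
  [10,[0,0,0],[0.02,0.06,0]],
])

```text
clock: 22.75
eef_pos: [583.6, 121.2, 267.4]
tool_rot: [3.139, 0.0, -0.29]
force: [-0.3, 0.2, -4.9]
width: 21.3
gripper_force: 61.1
```

send_rows([
  [10,[0,-0.3,0],[0,0,1]],
  [10,[0,-0.4,0],[0,0,1]],
  [10,[0,-0.4,0],[0,0,1]],
  [10,[0,-0.4,0],[0,0,1]],
  [10,[0,-0.4,0],[0,0,1]],
  [10,[0,-0.4,0],[0,0,1]],
  [10,[0,-0.4,0],[0,0,1]],
  [10,[0,-0.4,0],[0,0,1]],
])

```text
clock: 23.75
eef_pos: [582.3, -64.5, 267.5]
tool_rot: [3.14, 0.001, 0.412]
force: [0.1, -1.1, -4.8]
width: 20.9
gripper_force: 61.2
```

send_rows([
  [10,[0,-0.4,0],[0,0,1]],
  [10,[0,-0.4,0],[0,0,1]],
  [10,[0,-0.4,0],[0,0,1]],
  [10,[0,-0.4,0],[0,0,1]],
  [10,[0,-0.4,0],[0,0,1]],
  [10,[0,-0.4,0],[0,0,1]],
  [10,[0,-0.4,0],[0,0,1]],
  [10,[0,-0.4,0],[0,0,1]],
])

```text
clock: 24.75
eef_pos: [582.3, -256.1, 267.2]
tool_rot: [3.141, 0.001, 1.11]
force: [0.5, -0.7, -4.5]
width: 21.2
gripper_force: 61.2
```

```bash
python3 - <<'E'
from h import *
rep(); print(sensors.read_state()['tool_rot'])
ims=[]
for n in('scene','top'):
    d=grab(n); L=(pts(d)-O)@F
    for y in(-65,0,65):
        m=(abs(L[...,1]-y)<9)&(abs(L[...,0])<14)&(L[...,2]>-10)&(L[...,2]<60); print(n,y,np.percentile(L[m][:,2],[50,90,98]).round(1) if m.any() else '')
    ims.append(cv2.resize(d['img'][215:275,325:405] if n=='scene' else d['img'][215:275,250:330],None,fx=5,fy=5,interpolation=2))
cv2.imwrite('pics/s6.png',np.vstack(ims)[...,::-1])
E
```

```text
t 24.75 tcp [ 582.3 -256.1  267.2] faceframe [ 202.8 -291.3  120. ] turn needed(5deg units) [  1.74  -4.01 -15.9 ] F.n -4.45 force [ 0.5 -0.7 -4.5] tq [ 0.2  -0.14 -0.03] q [ 0.15  0.62  0.37  1.55 -0.25  1.03  0.13]
[3.14122915e+00 9.55672321e-04 1.11028687e+00]
scene -65 [22.7 48.7 54.5]
scene 0 [ 5.  10.9 11.5]
scene 65 [ 6.9 13.5 14.7]
top -65 [ 3.9 52.2 55.7]
top 0 [ 5.2 12.9 15. ]
top 65 [ 5.  15.4 18.2]
```

View pics/s6.png

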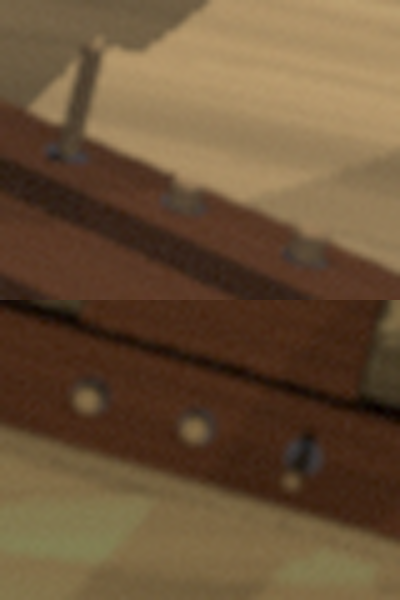

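Both pegs are sunk to short stubs (crop (185,190) and (305,250)) and the dowel still stands. Now place the mallet.

send_rows([
  [10,[0,-0.3,0],[0,0,1]],
  [10,[0,-0.3,-0.4],[0,0,1]],
  [10,[0,0,-0.5],[0,0,1]],
  [10,[0,0,-0.5],[0,0,1]],
  [10,[0,0,-0.5],[0,0,1]],
  [10,[0,0,-0.5],[0,0,0.28]],
  [10,[0,0,-0.4],[0,0,0]],
  [10,[0,0,-0.3],[0,0,0]],
])

```text
clock: 25.85
eef_pos: [582.4, -290.8, 80.3]
tool_rot: [-3.141, -0.0, 1.568]
force: [0.0, 0.6, -5.3]
width: 20.9
gripper_force: 61.0
```

```bash
python3 - <<'E'
from h import *
rep(); print(sensors.read_state()['tool_rot'])
ims=[]
for n in('scene','top'):
    d=grab(n); P=pts(d);x,y,z=P[...,0],P[...,1],P[...,2]
    m=(z>95)&(z<165)&(x>550)&(x<615)&(y<-318)&(y>-380); t=P[m]; print(n,m.sum(),t.min(0).round(1),t.max(0).round(1))
    ims.append(cv2.resize(d['img'][180:280,130:250] if n=='scene' else d['img'][170:270,370:490],None,fx=3,fy=3,interpolation=2))
cv2.imwrite('pics/s7.png',np.hstack(ims)[...,::-1])
E
```

```text
t 25.85 tcp [ 582.4 -290.8   80.3] faceframe [ 148.2 -324.4  -59.1] turn needed(5deg units) [  2.76  -3.73 -21.08] F.n -4.92 force [ 0.   0.6 -5.3] tq [ 0.23  0.01 -0.03] q [ 0.31  0.84  0.18  1.64 -0.22  0.67  0.6 ]
[-3.14124436e+00 -2.69212057e-04  1.56829354e+00]
scene 246 [ 556.5 -374.3   95. ] [ 611.  -328.   124.2]Traceback (most recent call last):
  File "<stdin>", line 6, in <module>
    return umr_minimum(a, axis, None, out, keepdims, initial, where)
ValueError: zero-size array to reduction operation minimum which has no identity
```

send_rows([
  [10,[0,0,-0.25],[0,0,0]],
  [10,[0,0,-0.25],[0,0,0]],
  [10,[0,0,-0.1],[0,0,0]],
  [10,[0,0,0],[0,0,0]],
])

```text
clock: 26.45
eef_pos: [582.8, -292.2, 45.2]
tool_rot: [3.141, 0.0, 1.568]
force: [0.1, -0.6, -5.0]
width: 21.3
gripper_force: 61.0
```

send_rows([
  [10,[0,0,-0.04],[0,0,0]],
  [10,[0,0,0],[0,0,0]],
])

```text
clock: 26.7
eef_pos: [583.4, -292.4, 43.7]
tool_rot: [3.139, 0.001, 1.568]
force: [-0.1, -0.5, -5.9]
width: 21.1
gripper_force: 61.0
```

send_rows([
  [10,[0,0,-0.03],[0,0,0]],
  [10,[0,0,0],[0,0,0]],
])

```text
clock: 26.95
eef_pos: [583.3, -292.4, 41.7]
tool_rot: [3.139, 0.001, 1.568]
force: [-0.8, 0.1, -5.0]
width: 21.1
gripper_force: 61.1
```

send_rows([
  [10,[0,0,-0.03],[0,0,0]],
  [10,[0,0,0],[0,0,0]],
])

```text
clock: 27.2
eef_pos: [583.5, -292.2, 41.1]
tool_rot: [3.139, 0.001, 1.568]
force: [-1.2, 2.9, 3.6]
width: 21.1
gripper_force: 62.5
```

Touchdown. Release and rise.

send_rows([
  [40,[0,0,0],[0,0,0]],
  [60,[0,0,0],[0,0,0]],
  [60,[0,0,0],[0,0,0]],
  [60,[0,0,0],[0,0,0]],
  [60,[0,0,0.2],[0,0,0]],
  [60,[0,0,0.5],[0,0,0]],
  [60,[0,0,0.9],[0,0,0]],
  [60,[0,0,0.9],[0,0,0]],
])

```text
clock: 28.2
eef_pos: [583.1, -292.3, 192.0]
tool_rot: [3.139, 0.001, 1.568]
force: [0.8, 0.2, -0.2]
width: 60.2
gripper_force: 0.0
```

send_rows([
  [60,[0,0.5,0.5],[0,0,0]],
  [60,[0,0.8,0],[0,0,0]],
  [60,[-0.3,0.8,0],[0,0,0]],
  [60,[-0.3,0,0],[0,0,0]],
  [60,[0,0,0],[0,0,0]],
])

```text
clock: 28.82
eef_pos: [546.5, -166.2, 220.8]
tool_rot: [3.139, 0.001, 1.568]
force: [0.6, -0.5, -0.3]
width: 59.7
gripper_force: 0.0
```

```bash
python3 - <<'E'
from h import *
rep()
for n in('scene','top'):
    d=grab(n); P=pts(d);x,y,z=P[...,0],P[...,1],P[...,2]
    m=(z>70)&(z<95)&(x>530)&(x<630)&(y<-300)&(y>-395); t=P[m]
    if m.any(): print(n,m.sum(),t.min(0).round(1),t.max(0).round(1),np.median(t[:,2]))
cv2.imwrite('pics/s8.png',cv2.resize(get_image('scene')['img'][130:330,120:440],None,fx=2.4,fy=2.4)[...,::-1])
E
```

```text
t 28.825 tcp [ 546.5 -166.2  220.8] faceframe [ 130.3 -215.6   97. ] turn needed(5deg units) [  2.8   -3.73 -21.07] F.n -0.58 force [ 0.6 -0.5 -0.3] tq [-0.02 -0.01  0.  ] q [ 0.09  0.56  0.24  1.78 -0.17  0.82  0.41]
scene 234 [ 557.8 -370.6   70.1] [ 612.2 -323.    84.7] 78.1195004273086
top 219 [ 556.4 -368.4   70. ] [ 605.2 -320.2   89.7] 78.29355856302777
```

View pics/s8.png

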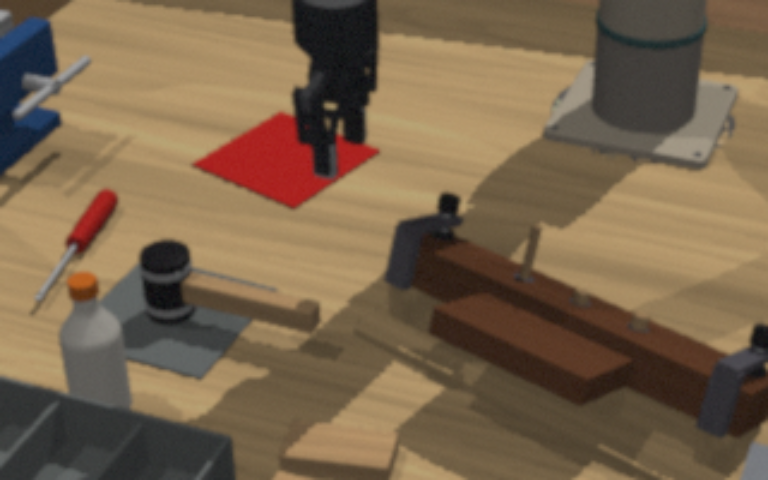

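The mallet stands on the grey pad (165,280), gripper clear. Both pegs are seated (580,298 and 638,323), the dowel is upright (530,250) and the bystanders in view are in place. Handing in.

```bash
python3 -c "
from h import *
print(ctrl.finish_job())"
```

```text
the job is handed in; nothing more can be done
None
```

I handed the job in at about 29 s of the 51 s limit, without a verdict back: by feel both pegs sit about 3 mm into their washers, and the last pictures show the dowel standing and the mallet released on its pad, with no bystander in view moved.

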